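Rake the chasing punches into the grooved tray

TASK

Four chasing punches lie askew over the ridges of the punch tray. With the hand rake, never with the gripper, comb them gently sideways over the ridges until every punch lies down in a groove of its own, then set the rake's teeth in the grooves and draw the punches along until all four butts are up against the stop bar at the robot's end of the tray. Lay the rake back on the bench beside the tray, teeth down, and leave the things lying around undisturbed.

Things in the scene. Friction and masses are not known exactly. Their poses are not given: they have to be found in the camera images.
- tray: Wooden punch tray fixed to the bench, 167 x 198 mm (x, y), z up, origin on the bench. Nine grooves run along its x, 18 mm apart, centred at y = 0, +-18, +-36, +-54, +-72 mm, from x = -75 mm (stop bar, robot's end) to x = 80 mm (open end). Groove floors: 8 mm above the bench, 9 mm wide. Ridges 9 mm high (crests 17 mm above the bench), flanks sloping: grooves are 15 mm wide at the top. Waxed, slippery. A punch in a groove lies level with the crests.
- tray_left (a point): Middle of the flat landing at the tray's left side (y = 85.5 mm, 17 mm above the bench, level with the crests). The landing runs along x, from the outermost groove at y = 80 mm to the side rail at y = 91 mm; rail 8 mm thick, top 27 mm above the bench. Axes as the tray's.
- tray_right (a point): The same at the right side (y = -85.5 mm).
- tray_stop (a point): Middle of the stop bar's inner face (x = -75 mm in the tray) at the height of the crests. The bar is 11 mm thick, its top 27 mm above the bench.
- rake: Loose hand rake, about 110 g. Origin: tip of its middle tooth; z from tooth tips to head, handle along -x, row of teeth along y. Nine round brass teeth, 4 mm thick, 30 mm long, round tips at z = 0, y = 0, +-18 .. +-72 mm (the grooves' pitch). Wooden head 14 x 158 x 14 mm centred at z = 37 mm. It lies on teeth and butt, handle sloping 9.4 degrees down to the butt; teeth are upright when the handle is level.
- rake_grip (a point): Point on the axis of the rake's handle (x = -45, y = 0, z = 37 mm in the rake), axes as the rake's. The handle is flat-sided, 16 mm wide (y), 14 mm high (z), from x = -21 to -135 mm; then a round butt of 12 mm radius centred at x = -150 mm, z = 37 mm. Grip it firmly: a push on the teeth twists it in the hand.
- loupe: Bystander: black loupe, 41 mm across, 34 mm high, standing behind the tray to the left; origin at its underside.
- brass_brush: Bystander: brass bristle brush with wooden handle, 190 mm long, behind the rake; origin at the middle of its underside.
- punch_a: One of four equal round steel chasing punches, 117 mm long, 9 mm thick (58 g), tapering over the last 28 mm to a 4 mm tip; at the start all four lie askew across the ridges on the tray, butts nearer the stop. Origin: mid-length on the surface of the shank (it turns with the punch as it rolls).
- punch_b: One of four equal round steel chasing punches, 117 mm long, 9 mm thick (58 g), tapering over the last 28 mm to a 4 mm tip; at the start all four lie askew across the ridges on the tray, butts nearer the stop. Origin: mid-length on the surface of the shank (it turns with the punch as it rolls).
- punch_c: One of four equal round steel chasing punches, 117 mm long, 9 mm thick (58 g), tapering over the last 28 mm to a 4 mm tip; at the start all four lie askew across the ridges on the tray, butts nearer the stop. Origin: mid-length on the surface of the shank (it turns with the punch as it rolls).
- punch_d: One of four equal round steel chasing punches, 117 mm long, 9 mm thick (58 g), tapering over the last 28 mm to a 4 mm tip; at the start all four lie askew across the ridges on the tray, butts nearer the stop. Origin: mid-length on the surface of the shank (it turns with the punch as it rolls).
- butt_a (a point): Middle of the flat butt (9 mm, thick end) of punch_a, on its axis; 12.6 mm above the bench when the punch lies in a groove, 21.5 mm when on the crests.
- tip_a (a point): The tip (4 mm, thin end) of punch_a, on its axis; 12.6 mm above the bench when in a groove.
- butt_b (a point): Middle of the flat butt (9 mm, thick end) of punch_b, on its axis; 12.6 mm above the bench when the punch lies in a groove, 21.5 mm when on the crests.
- tip_b (a point): The tip (4 mm, thin end) of punch_b, on its axis; 12.6 mm above the bench when in a groove.
- butt_c (a point): Middle of the flat butt (9 mm, thick end) of punch_c, on its axis; 12.6 mm above the bench when the punch lies in a groove, 21.5 mm when on the crests.
- tip_c (a point): The tip (4 mm, thin end) of punch_c, on its axis; 12.6 mm above the bench when in a groove.
- butt_d (a point): Middle of the flat butt (9 mm, thick end) of punch_d, on its axis; 12.6 mm above the bench when the punch lies in a groove, 21.5 mm when on the crests.
- tip_d (a point): The tip (4 mm, thin end) of punch_d, on its axis; 12.6 mm above the bench when in a groove.
Things that resemble listed ones, but are neither listed nor needed, are in the scene too. What is shaped like the punch_a but purple is not meant.

How it is judged:
By the outcome, as a careful person would: the job done as asked, in the order asked, and still so for the second after the job is handed in, with the robot touching nothing.
It also fails if it takes over 72 s, if anything falls off the work surface, if the arm or the gripper's body presses on something with over 40 N, if the wrist force passes 120 N, or if a joint passes its speed limit or range.

ROBOT

A 6-joint arm with a two-finger parallel gripper is mounted at the origin on a cart in front of the work surface, level with it; the furniture and walls round the work are solid. World frame = base frame: x ahead of the robot, y to its left, z up, the work surface at z = 0. Lengths are in mm, angles in degrees, forces in N, time in s.
With the tool pointing down it reaches from about 350 to 850 mm from the base axis. Payload 8.1 kg.
Tool frame: the origin (TCP) lies midway between the tips of the shut fingers; the grasp point (between the pads) lies 19 mm behind it; z points along the fingers, y is the direction in which the jaws open and shut (so a half turn about z gives the same grasp; the last joint's range is limited). The gripper opens to 85 mm and grips with 20 to 120 N. Pads are 22 mm wide; open, the fingers measure 114 mm over their backs; the gripper's body (76 mm by 85 mm) begins 54 mm behind the grasp point. The pads swing forward as they close: fully open they stand 13 mm farther back than shut.
Start: joints at [59.336, 7.471, 85.268, -0, 87.261, -4.893], TCP at [260.851, 540.335, 231.292] pointing down, gripper open.
Joint ranges: [-169.43, 169.43], [-51.17, 129.36], [1.28, 143.12], [-76.62, 256.62], [0, 156.53], [-152.29, 152.29]. Speed limits (degrees/s): [136.94, 136.94, 159.86, 180, 180, 180].

INTERFACE

Orientations are given as [roll, pitch, yaw] about the fixed x, y, z axes, in that order (R = Rz(yaw) Ry(pitch) Rx(roll)).
In Python, from bench import telemetry, snapshot, camera_params, job gives the robot as it stands. The module is installed in compiled form; this text tells all that it offers.
- The arm moves only by the shell command python3 -m jog 'ROWS' [FORCE]. ROWS is JSON, a list that holds one entry, the list of rows, each a list of 7 numbers: the shift along the tool's x, y, z in units of 50 mm (1.0 is 50 mm), then the turn, a rotation vector about the tool's x, y, z in units of 2 pi rad (1.0 is 2 pi rad), then the opening, from 0 (shut) to 1 (fully open). In form: [[[dx, dy, dz, rx, ry, rz, claw], ...]]. A call has 1 to 12 rows; each row shifts and turns the commanded pose from where the row before left it, along the tool's axes as they then stand; what a row does not reach is not made up. A row lasts 1/8 s, in which the tool goes at most 62.5 mm and 10.7 degrees, less where a joint would pass 70% of its speed; a pose out of reach is approached as far as the arm can. A call with a number of a shift or a turn outside -1 to 1 is refused whole. A call with a gripper value outside its range is refused whole. The fingers move at their own pace and stop on an object; FORCE is the grip in N (left out, the last holds). Time passes only in rows, so rows that do not move let the fingers close. It gives the time, the measured TCP pose, the force and the opening at its end, in the units of the state.
- telemetry.sense(): the state, without advancing time (a new reading comes with each control period).
- snapshot(name): name is "scene" or "top"; returns (picture, depth): 480x640x3 uint8, red, green, blue; 480x640 float32, mm along the optical axis (not along the pixel's ray), 0 where there is no reading.
- camera_params(name): a dict with "K" (3x3 intrinsics, pixels), "D" ([k1, k2, p1, p2, k3] as OpenCV has them; the pictures are not rectified), "extrinsics" (4x4, takes a point from camera to world coordinates). Camera axes: x right, y down, z forward; pixel columns grow to the right and rows downward; lengths in mm; the calibration is good to about 2 mm. A picture is of the moment at which its call begins. camera_params takes no time and is no camera call.
- job.hand_in(): hands the job in, once; it reports no verdict.
The state is a dict: "time": time; "joint_pos": joint angles; "qd": joint speeds; "joint_efforts": joint torques, N m; "tool_pos": TCP position; "tcp_rot": TCP orientation; "ft_force": force on the tool from outside, world axes, zero at the start; "wrist_torque": the same for the moment, N m; "finger_gap": finger opening in mm.
Only numpy, scipy, OpenCV 4.12 (cv2) and the standard library are available. Lean on these libraries where they do the work, as an engineer would, in place of code of your own. Each camera call takes 0.05 s, during which the arm holds its last target. There are 200 camera calls.

## Working session

There is one attempt and no reset: what is moved stays moved. The work goes in short steps, Python scripts to look and compute and a shell command to move; the robot and the scene stay as the last step left them, time stands still between calls to the robot, and variables do not carry over. Pictures are saved under pics/ and viewed, about 8 in all and at most 12, crops included, and the job is handed in when it is done.

```bash
mkdir -p pics; cat > h.py <<'E'
import numpy as np, cv2, json
from bench import telemetry, snapshot, camera_params, job
from scipy.spatial.transform import Rotation as R
def snap(n):
    im,d=snapshot(n); np.savez('last_%s.npz'%n,im=im,d=d); return im,d
def load(n):
    z=np.load('last_%s.npz'%n); return z['im'],z['d']
def world(n,uv,z=None,d=None):
    c=camera_params(n);K=np.array(c['K'],float);D=np.array(c['D'],float);T=np.array(c['extrinsics'],float)
    uv=np.array(uv,float).reshape(-1,1,2)
    p=cv2.undistortPoints(uv,K,D).reshape(-1,2); r=np.c_[p,np.ones(len(p))]
    if d is not None:
        return (r*np.array(d).reshape(-1,1))@T[:3,:3].T+T[:3,3]
    r=r@T[:3,:3].T; s=(np.array(z)-T[2,3])/r[:,2]
    return T[:3,3]+r*s[:,None]
def pix(n,P):
    c=camera_params(n);K=np.array(c['K'],float);D=np.array(c['D'],float);T=np.linalg.inv(np.array(c['extrinsics'],float))
    return cv2.projectPoints(np.array(P,float).reshape(-1,1,3),cv2.Rodrigues(T[:3,:3])[0],T[:3,3],K,D)[0].reshape(-1,2)
def save(im,name): cv2.imwrite('pics/'+name,im[:,:,::-1])
E
python3 - <<'E'
from h import *
for n in('scene','top'):
    im,d=snap(n); save(im,n+'0.png'); c=camera_params(n); print(n,np.round(c['K'],1).tolist(),np.round(c['D'],3),np.round(c['extrinsics'],3).tolist())
print(telemetry.sense())
E
```

```text
scene [[478.8, 0.0, 317.0], [0.0, 478.8, 241.8], [0.0, 0.0, 1.0]] [-0.104  0.     0.     0.     0.   ] [[0.78, -0.468, 0.416, 151.421], [-0.625, -0.561, 0.543, -620.775], [-0.021, -0.683, -0.73, 837.956], [0.0, 0.0, 0.0, 1.0]]
top [[436.6, 0.0, 320.9], [0.0, 436.6, 238.6], [0.0, 0.0, 1.0]] [0.034 0.    0.    0.    0.   ] [[-0.008, -0.988, 0.153, 477.828], [-0.999, 0.001, -0.044, -34.903], [0.043, -0.153, -0.987, 961.068], [0.0, 0.0, 0.0, 1.0]]
{'time': 0.1, 'joint_pos': array([ 5.93344859e+01,  7.51050518e+00,  8.53264250e+01,  2.24791704e-03,
        8.72601424e+01, -4.89208392e+00]), 'qd': array([ 0.00707774, -0.0945669 , -0.19302478, -0.02799139,  0.03508476,
        0.09067316]), 'joint_efforts': array([ 9.93005597e-04, -5.70949244e+01, -5.01942909e+01, -2.63296861e-04,
        8.10649391e-03,  6.51683422e-05]), 'tool_pos': array([260.58525231, 539.8931384 , 230.31975056]), 'tcp_rot': array([-1.79903473e+02, -1.05152551e-02,  1.54226452e+02]), 'ft_force': array([-0.18114088, -0.06214577, -0.26452527]), 'wrist_torque': array([0.00571602, 0.0086708 , 0.03552787]), 'finger_gap': 85.25737037169345}
```

View pics/top0.png

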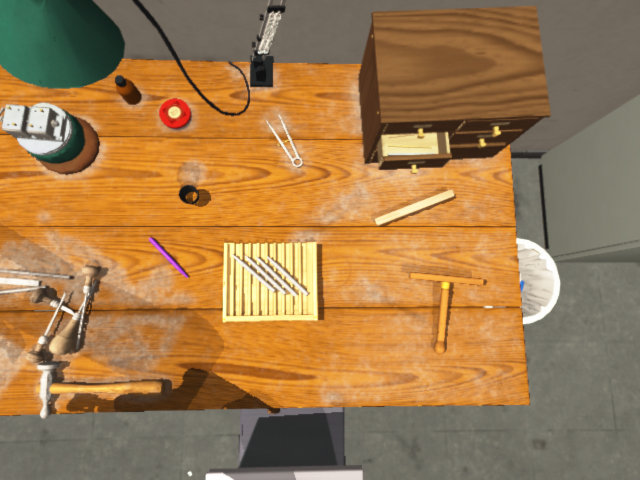

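View pics/scene0.png

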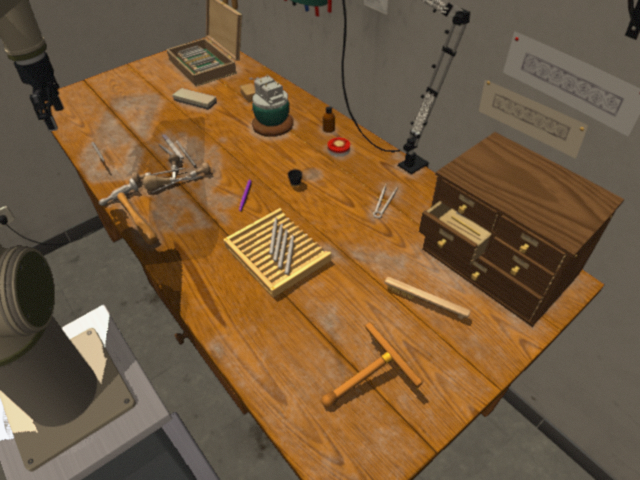

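Top view: the tray is at (223–318, 242–321) with four steel punches around (270, 275). The rake head is at (447, 279), with its butt at (440, 347). The brush is at (415, 207) and the loupe at (189, 194). 

Possible mix-ups: for a punch, the purple rod at (168, 257) is not meant; for the rake, the brush at (415, 207) or the hammer at (105, 387). I choose the T-shaped rake at (445, 300) and the four steel rods in the tray.

```bash
python3 - <<'E'
from h import *
im,d=load('top')
a=cv2.resize(im[235:328,215:325],None,fx=5.4,fy=5.4,interpolation=cv2.INTER_CUBIC)
b=cv2.resize(im[260:360,400:495],None,fx=2,fy=2,interpolation=cv2.INTER_CUBIC)
c=np.zeros((max(a.shape[0],b.shape[0]),a.shape[1]+b.shape[1],3),np.uint8);c[:a.shape[0],:a.shape[1]]=a;c[:b.shape[0],a.shape[1]:]=b
save(c,'crop1.png');print(c.shape)
def dw(u,v): 
    return world('top',[[u,v]],d=[np.median(d[v-1:v+2,u-1:u+2])])[0].round(1)
for p in [(445,280),(412,275),(482,282),(440,345),(442,315),(227,246),(314,244),(314,317),(227,318),(189,194)]: print(p,dw(*p))
E
```

```text
(502, 784, 3)
(445, 280) [ 531.2 -338.5   41.8]
(412, 275) [ 541.9 -268.2   42.9]
(482, 282) [ 526.7 -417.1   42.4]
(440, 345) [ 395.6 -326.7   22.6]
(442, 315) [ 458.  -332.3   28.9]
(227, 246) [607.1 125.   25.2]
(314, 244) [611.1 -61.4  25.4]
(314, 317) [455.7 -60.5  27.4]
(227, 318) [455.4 120.9  25.9]
(189, 194) [ 7.278e+02  2.160e+02 -6.000e-01]
```

View pics/crop1.png

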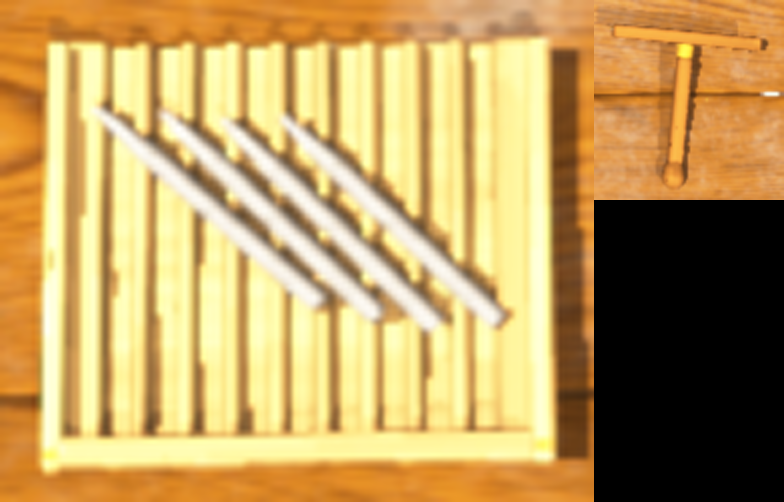

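```bash
cat >> h.py <<'E'
def fit_tray(c27):  # TL,TR,BR,BL world xy -> (x0,y0,yaw)
    m=np.array([[81,99],[81,-99],[-86,-99],[-86,99]],float)
    A=cv2.estimateAffinePartial2D(m,np.array(c27)[:,:2].astype(float))[0]
    return A
E
python3 - <<'E'
from h import *
cr=lambda L:[(u/5.4+215-.4,v/5.4+235-.4) for u,v in L]
c=world('top',cr([(50,43),(548,40),(553,460),(43,468)]),z=27)
print(c.round(1)); A=fit_tray(c); print(A, np.hypot(A[0,0],A[1,0]))
yaw=np.arctan2(A[1,0],A[0,0]);Rm=np.array([[np.cos(yaw),-np.sin(yaw)],[np.sin(yaw),np.cos(yaw)]])
m=np.array([[-2.5,0]]);ctr=c[:,:2].mean(0)-(Rm@[-2.5,0]);print('tray',ctr,np.degrees(yaw))
np.save('tray.npy',[*ctr,yaw])
P=world('top',cr([(98,107),(320,302),(165,112),(375,315),(227,122),(437,325),(287,118),(500,320)]),z=21.5)
q=(P[:,:2]-ctr)@Rm;print(q.round(1)); print(np.linalg.norm(q[::2]-q[1::2],axis=1))
# rake
im,d=load('top')
v,u=np.mgrid[262:360,400:495]; w=world('top',np.c_[u.ravel(),v.ravel()],d=d[262:360,400:495].ravel())
s=w[w[:,2]>12]; hd=s[(s[:,2]>36)&(s[:,0]>505)]; print(len(s),len(hd))
r=cv2.minAreaRect(hd[:,:2].astype(np.float32)); print('head',r, hd[:,2].max(), np.median(hd[:,2]))
ha=s[(s[:,0]<510)&(s[:,0]>420)];print(np.polyfit(ha[:,0],ha[:,1],1),np.polyfit(ha[:,0],ha[:,2],1))
for x in range(415,515,15):
  t=ha[abs(ha[:,0]-x)<6]
  if len(t):print(x,t[:,1].min().round(1),t[:,1].max().round(1),t[:,2].max().round(1))
bt=s[s[:,0]<412];print('butt',bt.min(0),bt.max(0))
E
```

```text
[[614.2 131.5  27. ]
 [615.2 -65.9  27. ]
 [449.9 -66.8  27. ]
 [448.9 129.6  27. ]]
[[ 9.92726026e-01 -6.36290299e-03  5.34523357e+02]
 [ 6.36290299e-03  9.92726026e-01  3.21275520e+01]] 0.9927464177246056
tray [534.54149479  32.12766581] 0.3672337428213224
[[ 55.3  80.5]
 [-22.9  -7.5]
 [ 53.   54.1]
 [-28.2 -29.1]
 [ 48.8  29.6]
 [-32.5 -53.5]
 [ 50.2   5.8]
 [-30.9 -78.3]]
[117.70390726 116.31455925 116.20941434 116.82720869]
1153 572
head ((524.176025390625, -339.52392578125), (157.82351684570312, 37.04225158691406), 84.45270538330078) 47.21965736119 42.280097303504476
[ 4.64200996e-01 -5.21436966e+02] [   1.92410596 -777.70216991]
415 -336.3 -322.0 26.0
430 -339.8 -323.4 28.9
445 -340.9 -324.4 31.4
460 -340.9 -326.4 34.2
475 -344.3 -34.9 961.1
490 -345.8 -329.5 38.6
505 -345.3 -330.5 42.1
butt [ 376.20130202 -337.06712498   12.61898015] [ 411.97283804 -316.56512167   25.19558353]
```

```bash
cat >> h.py <<'E'
def cur():
    s=telemetry.sense(); return np.array(s['tool_pos']),R.from_euler('xyz',s['tcp_rot'],degrees=True),s
def plan(pos,Rt,n,start=None):
    p,r=start if start else cur()[:2]
    rel=r.inv()*Rt; w=rel.as_rotvec()/n
    M=sum(R.from_rotvec(w*k).as_matrix() for k in range(n))
    t=np.linalg.solve(M,r.inv().apply(np.array(pos)-p))
    print(n,'x',np.r_[t/50,w/(2*np.pi)].round(4).tolist(),'mm/row %.1f deg/row %.2f'%(np.linalg.norm(t),np.degrees(np.linalg.norm(w))))
def toolR(yaw,pitch=0,roll=0):
    # rake axes from yaw, nose-up pitch, roll (deg); tool x=-rake x, y=rake y, z=-rake z
    rk=R.from_euler('ZYX',[yaw,-pitch,roll],degrees=True)
    return R.from_matrix(rk.as_matrix()@np.diag([-1,1,-1.]))
def rakeTCP(tip,yaw,pitch=0,roll=0,off=np.array([-45,0,23.])):
    Rt=toolR(yaw,pitch,roll); rk=Rt.as_matrix()@np.diag([-1,1,-1.])
    return np.array(tip)+rk@off,Rt
E
python3 - <<'E'
from h import *
g=np.array([491.3,-337.7,29.2]);Rt=toolR(-5.6,9.4);z=Rt.as_matrix()[:,2]
tcp=g+14*z;print('grasp tcp',tcp,z)
hi=tcp-100*z
plan(hi,Rt,18); plan(hi,Rt,20)
print(Rt.as_euler('xyz',degrees=True))
E
```

```text
grasp tcp [ 493.57565062 -337.92312949   15.38798974] [ 0.16254647 -0.01593782 -0.98657216]
18 x [-0.4955, -0.8729, 0.1647, -0.0003, -0.0014, -0.0031] mm/row 50.9 deg/row 1.24
20 x [-0.4452, -0.786, 0.1484, -0.0002, -0.0013, -0.0028] mm/row 45.8 deg/row 1.11
[180.    9.4 174.4]
```

```bash
python3 -m jog '[[[-0.4452,-0.786,0.1484,-0.0002,-0.0013,-0.0028,1],[-0.4452,-0.786,0.1484,-0.0002,-0.0013,-0.0028,1],[-0.4452,-0.786,0.1484,-0.0002,-0.0013,-0.0028,1],[-0.4452,-0.786,0.1484,-0.0002,-0.0013,-0.0028,1],[-0.4452,-0.786,0.1484,-0.0002,-0.0013,-0.0028,1],[-0.4452,-0.786,0.1484,-0.0002,-0.0013,-0.0028,1],[-0.4452,-0.786,0.1484,-0.0002,-0.0013,-0.0028,1],[-0.4452,-0.786,0.1484,-0.0002,-0.0013,-0.0028,1],[-0.4452,-0.786,0.1484,-0.0002,-0.0013,-0.0028,1],[-0.4452,-0.786,0.1484,-0.0002,-0.0013,-0.0028,1],[-0.4452,-0.786,0.1484,-0.0002,-0.0013,-0.0028,1],[-0.4452,-0.786,0.1484,-0.0002,-0.0013,-0.0028,1]]]' 120
python3 -m jog '[[[-0.4452,-0.786,0.1484,-0.0002,-0.0013,-0.0028,1],[-0.4452,-0.786,0.1484,-0.0002,-0.0013,-0.0028,1],[-0.4452,-0.786,0.1484,-0.0002,-0.0013,-0.0028,1],[-0.4452,-0.786,0.1484,-0.0002,-0.0013,-0.0028,1],[-0.4452,-0.786,0.1484,-0.0002,-0.0013,-0.0028,1],[-0.4452,-0.786,0.1484,-0.0002,-0.0013,-0.0028,1],[-0.4452,-0.786,0.1484,-0.0002,-0.0013,-0.0028,1],[-0.4452,-0.786,0.1484,-0.0002,-0.0013,-0.0028,1],[0,0,0,0,0,0,1]]]'
python3 - <<'E'
from h import *
g=np.array([491.3,-337.7,29.2]);Rt=toolR(-5.6,9.4);z=Rt.as_matrix()[:,2]
plan(g+14*z,Rt,4);plan(g+14*z,Rt,1)
E
```

```text
time: 1.6
tool_pos: [351.9, 4.2, 152.3]
tcp_rot: [179.7, 5.7, 166.4]
ft_force: [1.8, -0.3, -0.3]
finger_gap: 85.4
time: 2.72
tool_pos: [477.6, -337.9, 114.3]
tcp_rot: [-179.8, 9.3, 174.3]
ft_force: [-0.0, 0.2, 0.1]
finger_gap: 85.4
4 x [0.0018, 0.0086, 0.5008, -0.0001, -0.0001, -0.0001] mm/row 25.0 deg/row 0.05
1 x [0.0061, 0.0366, 2.0032, -0.0005, -0.0002, -0.0002] mm/row 100.2 deg/row 0.21
```

```bash
python3 -m jog '[[[0.002,0.009,0.5,0,0,0,1],[0.002,0.009,0.5,0,0,0,1],[0.002,0.009,0.5,0,0,0,1],[0.002,0.009,0.49,0,0,0,1],[0,0,0,0,0,0,0],[0,0,0,0,0,0,0],[0,0,0,0,0,0,0],[0,0,0,0,0,0,0],[0,0,0,0,0,0,0],[0,0,0,0,0,0,0]]]' 120
```

```text
time: 3.98
tool_pos: [494.6, -336.9, 19.3]
tcp_rot: [-179.7, 9.5, 174.5]
ft_force: [-2.5, 1.5, 7.2]
finger_gap: 13.1
```

```bash
python3 -m jog '[[[0,0,0,0,0,0,0],[0,0,0,0,0,0,0]]]'; python3 - <<'E'
from h import *
im,d=snap('scene'); save(cv2.resize(im[290:430,290:450],None,fx=4.5,fy=4.2,interpolation=cv2.INTER_CUBIC),'grip.png')
E
```

```text
time: 4.22
tool_pos: [494.7, -336.9, 19.3]
tcp_rot: [-179.7, 9.5, 174.5]
ft_force: [-1.0, -0.1, 7.4]
finger_gap: 13.0
```

View pics/grip.png

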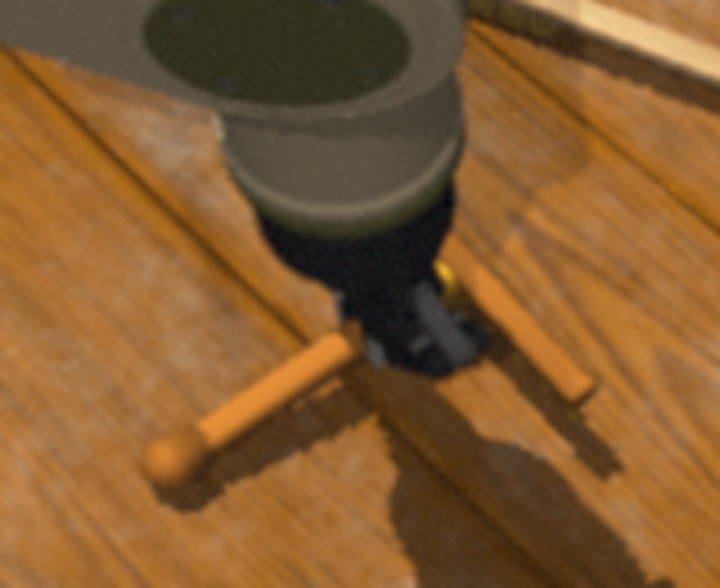

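The handle sits between the fingers, at crop (370, 330). I'll lift it and check.

```bash
python3 -m jog '[[[0,0,-0.3,0,0,0,0],[0,0,-0.5,0,0,0,0],[0,0,-0.7,0,0,0,0],[0,0,-0.7,0,0,0,0],[0,0,-0.3,0,0,0,0],[0,0,0,0,0,0,0]]]'; python3 - <<'E'
from h import *
im,d=snap('scene'); im2,d2=snap('top')
a=cv2.resize(im[220:400,270:470],None,fx=3,fy=3);b=cv2.resize(im2[230:370,390:500],None,fx=1.8,fy=1.8)
c=np.zeros((540,800,3),np.uint8);c[:,:600]=a;c[:b.shape[0],600:600+b.shape[1]]=b[:, :200];save(c,'lift.png')
v,u=np.mgrid[230:370,380:500]; w=world('top',np.c_[u.ravel(),v.ravel()],d=d2[230:370,380:500].ravel())
print(cur()[2]['tool_pos'])
E
```

```text
time: 5.03
tool_pos: [474.0, -334.1, 142.3]
tcp_rot: [-179.7, 9.5, 174.5]
ft_force: [-0.2, -0.9, -1.4]
finger_gap: 12.8
[ 472.97005964 -333.02000196  139.60947603]
```

View pics/lift.png

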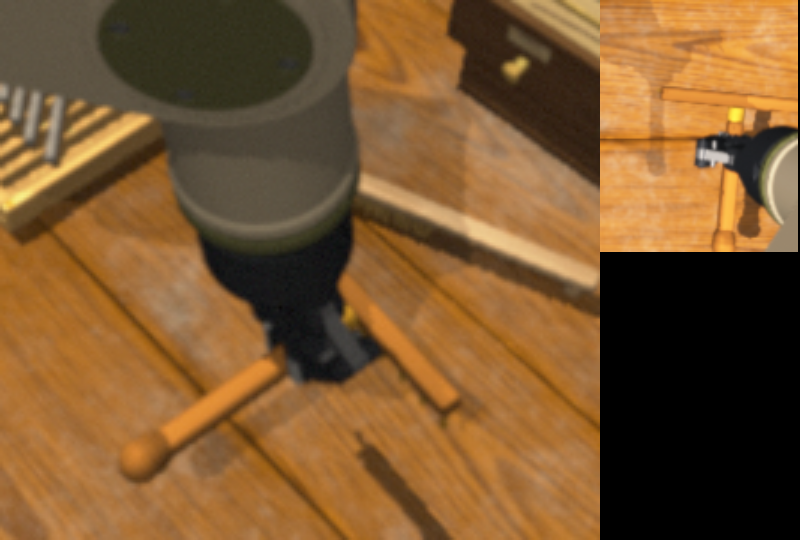

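```bash
sed -i 's/off=np.array(\[-45,0,23.\])/off=np.array([-43.2,0,26.7])/' h.py; python3 - <<'E'
from h import *
p,Rt=rakeTCP([535,-185,12],0.4);print(p); plan(p,Rt,6)
E
```

```text
[ 491.80105275 -185.30159044   38.7       ]
6 x [-0.0042, 0.4968, 0.3372, -0.0003, 0.0043, -0.0028] mm/row 30.0 deg/row 1.85
```

```bash
python3 -m jog '[[[-0.004,0.497,0.337,-0.0003,0.0043,-0.0028,0],[-0.004,0.497,0.337,-0.0003,0.0043,-0.0028,0],[-0.004,0.497,0.337,-0.0003,0.0043,-0.0028,0],[-0.004,0.497,0.337,-0.0003,0.0043,-0.0028,0],[-0.004,0.497,0.337,-0.0003,0.0043,-0.0028,0],[-0.004,0.497,0.337,-0.0003,0.0043,-0.0028,0],[0,0,0,0,0,0,0]]]'; 
for i in 1 2; do python3 -m jog '[[[0,0,0.1,0,0,0,0],[0,0,0,0,0,0,0]]]'; done
python3 - <<'E'
from h import *
im,d=snap('top');v,u=np.mgrid[220:360,330:460]; w=world('top',np.c_[u.ravel(),v.ravel()],d=d[220:360,330:460].ravel())
save(cv2.resize(im[220:360,330:470],None,fx=4,fy=4),'x.png')
hd=w[(w[:,2]>35)&(w[:,2]<75)&(w[:,0]>515)]
print(len(hd)); print(cv2.minAreaRect(hd[:,:2].astype(np.float32)),hd.min(0),hd.max(0))
for y in range(-260,-100,20):
  t=hd[abs(hd[:,1]-y)<6]
  if len(t):print(y,t[:,0].min().round(1),t[:,0].max().round(1),np.median(t[:,2]).round(1))
E
```

```text
time: 6.0
tool_pos: [490.0, -183.1, 36.3]
tcp_rot: [179.9, -0.2, -179.4]
ft_force: [0.6, -0.3, -0.9]
finger_gap: 13.0
time: 6.25
tool_pos: [492.1, -186.6, 34.7]
tcp_rot: [-179.9, 0.1, -179.6]
ft_force: [-0.6, -0.0, -0.8]
finger_gap: 12.7
time: 6.5
tool_pos: [492.1, -186.2, 29.7]
tcp_rot: [-179.9, 0.1, -179.5]
ft_force: [-0.0, -0.9, -0.6]
finger_gap: 13.4
202
((535.5758056640625, -139.8095703125), (13.51410961151123, 65.53561401367188), 1.585889220237732) [ 528.14538411 -172.40480909   35.10725825] [ 542.54263378 -106.98968839   50.74950658]
-160 529.5 542.4 45.7
-140 529.5 542.4 45.7
-120 528.1 540.3 46.1
```

```bash

for i in 1 2 3; do python3 -m jog '[[[0,0,0.03,0,0,0,0],[0,0,0,0,0,0,0]]]' | egrep 'pos|ft'; done
```

```text
tool_pos: [492.3, -185.9, 28.4]
ft_force: [1.0, -0.5, -1.6]
tool_pos: [492.5, -185.9, 27.1]
ft_force: [-0.2, 0.8, -0.0]
tool_pos: [492.8, -186.1, 26.4]
ft_force: [-4.8, 1.1, 7.4]
```

View pics/x.png

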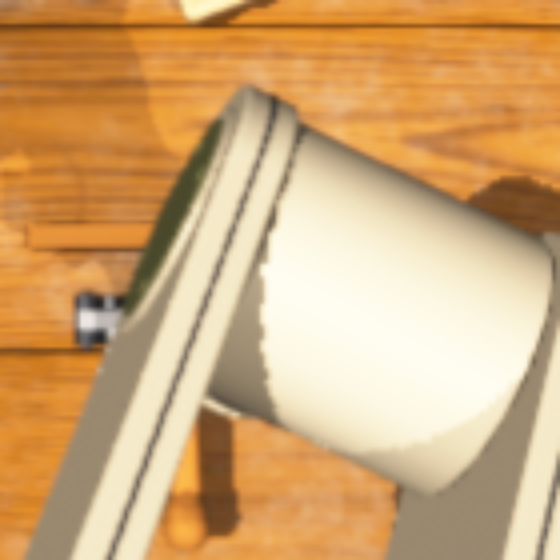

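```bash
sed -i 's/-43.2,0,26.7/-43.5,0,26.7/' h.py; cat >> h.py <<'E'
def T2W(x,y): # tray->world xy
    X,Y,a=np.load('tray.npy');return np.array([X+x*np.cos(a)-y*np.sin(a),Y+x*np.sin(a)+y*np.cos(a)])
def rk(x,y,z,yaw,n,pitch=0,roll=0,start=None): # rake middle tip in tray coords
    p,Rt=rakeTCP([*T2W(x,y),z],yaw+.37,pitch,roll); plan(p,Rt,n,start); return p,Rt
E
python3 -m jog '[[[0,0,-0.5,0,0,0,0],[0,0,-0.8,0,0,0,0],[0,0,0,0,0,0,0]]]'
python3 - <<'E'
from h import *
s=rk(25,-33,40,-43,7); rk(25,-33,18.8,-43,2,start=s)
E
```

```text
time: 7.68
tool_pos: [494.9, -187.1, 94.2]
tcp_rot: [-179.7, 0.5, -179.5]
ft_force: [0.3, -0.7, -1.2]
finger_gap: 13.3
7 x [0.1038, 0.63, 0.0768, -0.0, 0.0002, 0.0171] mm/row 32.2 deg/row 6.16
2 x [0.0, 0.0, 0.212, 0.0, 0.0, 0.0] mm/row 10.6 deg/row 0.00
```

```bash
python3 -m jog '[[[0.104,0.63,0.077,0,0.0002,0.0171,0],[0.104,0.63,0.077,0,0.0002,0.0171,0],[0.104,0.63,0.077,0,0.0002,0.0171,0],[0.104,0.63,0.077,0,0.0002,0.0171,0],[0.104,0.63,0.077,0,0.0002,0.0171,0],[0.104,0.63,0.077,0,0.0002,0.0171,0],[0.104,0.63,0.077,0,0.0002,0.0171,0],[0,0,0,0,0,0,0],[0,0,0,0,0,0,0]]]'
python3 - <<'E'
from h import *
rk(25,-33,18.8,-43,1); 
im,d=snap('scene'); save(cv2.resize(im[170:320,200:380],None,fx=4,fy=4,interpolation=cv2.INTER_CUBIC),'ins.png')
im,d=snap('top'); save(im[220:330,205:335],'inst.png')
v,u=np.mgrid[220:340,205:345]; w=world('top',np.c_[u.ravel(),v.ravel()],d=d[220:340,205:345].ravel())
hd=w[(w[:,2]>75)&(w[:,2]<92)]; print(len(hd))
E
```

```text
time: 8.8
tool_pos: [524.0, 29.8, 62.2]
tcp_rot: [-179.8, -0.4, 137.5]
ft_force: [-0.1, -1.0, -0.3]
finger_gap: 12.6
1 x [-0.0722, 0.0364, 0.3335, -0.0007, -0.0011, 0.0004] mm/row 17.2 deg/row 0.48
354
```

View pics/ins.png

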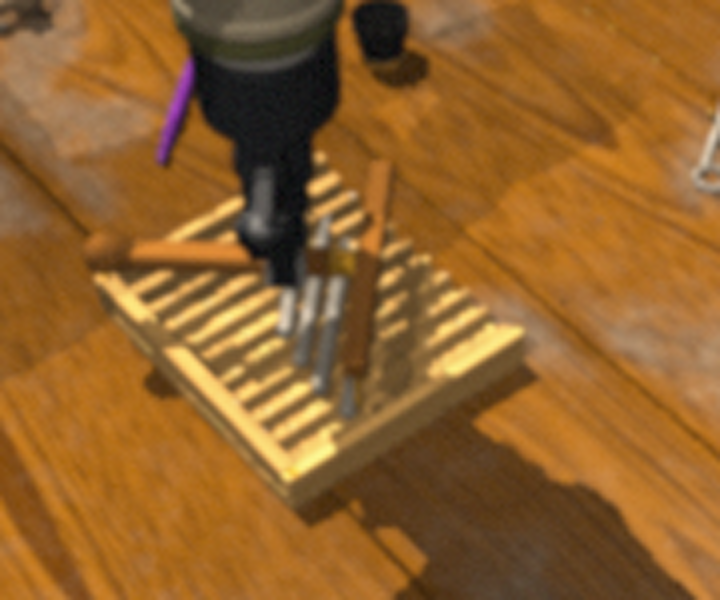

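```bash
python3 - <<'E'
from h import *
p,r,s=cur(); print(p)
X,Y,a=np.load('tray.npy');Rm=np.array([[np.cos(a),-np.sin(a)],[np.sin(a),np.cos(a)]])
rkm=r.as_matrix()@np.diag([-1,1,-1.]); tip=p-rkm@[-43.5,0,26.7]; print('tip tray',(tip[:2]-[X,Y])@Rm,tip[2])
for yy in(-79,79):
  e=tip+rkm@[0,yy,44]; print('head end',e.round(1),'scene crop px',((pix('scene',e)-[200,170])*4).round(0))
e=tip+rkm@np.array([[0,y,0] for y in(-72,72)]).T.reshape(3,2) if 0 else 0
im,d=load('top');v,u=np.mgrid[220:340,205:345]; w=world('top',np.c_[u.ravel(),v.ravel()],d=d[220:340,205:345].ravel())
q=(w-tip)@rkm
h=(abs(q[:,2]-44)<7)&(abs(q[:,0])<14); h=q[h]; print(len(h),h.min(0),h.max(0))
for y in range(-70,80,10):
  t=h[abs(h[:,1]-y)<5]
  if len(t)>5: print(y,t[:,0].min().round(1),t[:,0].max().round(1),np.median(t[:,2]).round(1))
E
```

```text
[524.29208771  29.35954247  62.76733725]
tip tray [ 21.38188895 -32.30328913] 35.79925349045745
head end [503.  -58.3  80.1] scene crop px [[350. 360.]]
head end [609.9  58.1  79.5] scene crop px [[380. 155.]]
95 [ -6.47989301 -79.11266333  37.67384831] [  7.36350915 -49.32307584  45.61353252]
-70 -6.5 6.5 42.3
-60 -6.1 7.0 41.9
-50 -1.5 7.4 42.8
```

```bash
python3 -m jog '[[[-0.072,0.036,0,-0.0007,-0.0011,0.0004,0],[0,0,0.15,0,0,0,0],[0,0,0.18,0,0,0,0],[0,0,0,0,0,0,0]]]'
python3 - <<'E'
from h import *
p,r,s=cur();st=(p,r)
for k,(x,y,yaw) in enumerate([(24,-24,-55),(22,-15,-68),(18,-6,-80),(15,0,-90)]):
    print(x,y,yaw,'ends',[(round(x-72*t*np.sin(np.radians(yaw)),1),round(y+72*t*np.cos(np.radians(yaw)),1)) for t in(-1,1)])
    st=rk(x,y,19,yaw,6,start=st)
E
```

```text
time: 9.4
tool_pos: [527.5, 28.9, 45.2]
tcp_rot: [-180.0, -0.0, 137.2]
ft_force: [-0.8, -0.2, -0.6]
finger_gap: 12.7
24 -24 -55 ends [(np.float64(-35.0), np.float64(-65.3)), (np.float64(83.0), np.float64(17.3))]
6 x [0.0232, 0.048, -0.0017, -0.0, -0.0, 0.0055] mm/row 2.7 deg/row 1.98
22 -15 -68 ends [(np.float64(-44.8), np.float64(-42.0)), (np.float64(88.8), np.float64(12.0))]
6 x [0.0288, 0.0419, 0.0, 0.0, 0.0, 0.006] mm/row 2.5 deg/row 2.17
18 -6 -80 ends [(np.float64(-52.9), np.float64(-18.5)), (np.float64(88.9), np.float64(6.5))]
6 x [0.0321, 0.0264, 0.0, 0.0, 0.0, 0.0056] mm/row 2.1 deg/row 2.00
15 0 -90 ends [(np.float64(-57.0), np.float64(-0.0)), (np.float64(87.0), np.float64(0.0))]
6 x [0.0206, 0.0174, 0.0, 0.0, 0.0, 0.0046] mm/row 1.3 deg/row 1.67
```

```bash
python3 -m jog '[[[0.0232,0.048,0,0,0,0.0055,0],[0.0232,0.048,0,0,0,0.0055,0],[0.0232,0.048,0,0,0,0.0055,0],[0.0232,0.048,0,0,0,0.0055,0],[0.0232,0.048,0,0,0,0.0055,0],[0.0232,0.048,0,0,0,0.0055,0],[0.0288,0.042,0,0,0,0.006,0],[0.0288,0.042,0,0,0,0.006,0],[0.0288,0.042,0,0,0,0.006,0],[0.0288,0.042,0,0,0,0.006,0],[0.0288,0.042,0,0,0,0.006,0],[0.0288,0.042,0,0,0,0.006,0]]]'
python3 -m jog '[[[0.032,0.0264,0,0,0,0.0056,0],[0.032,0.0264,0,0,0,0.0056,0],[0.032,0.0264,0,0,0,0.0056,0],[0.032,0.0264,0,0,0,0.0056,0],[0.032,0.0264,0,0,0,0.0056,0],[0.032,0.0264,0,0,0,0.0056,0],[0.0206,0.0174,0,0,0,0.0046,0],[0.0206,0.0174,0,0,0,0.0046,0],[0.0206,0.0174,0,0,0,0.0046,0],[0.0206,0.0174,0,0,0,0.0046,0],[0.0206,0.0174,0,0,0,0.0046,0],[0.0206,0.0174,0,0,0,0.0046,0]]]'
python3 - <<'E'
from h import *
rk(10,0,19,-90,1)
im,d=snap('scene'); im2,d2=snap('top')
a=cv2.resize(im[190:320,200:360],None,fx=2.5,fy=4,interpolation=cv2.INTER_CUBIC);b=cv2.resize(im2[230:330,215:325],None,fx=3.6,fy=3.6,interpolation=cv2.INTER_CUBIC)
c=np.zeros((600,800,3),np.uint8);c[:520,:400]=a;c[:360,400:796]=b;save(c,'c2.png')
E
```

```text
time: 10.9
tool_pos: [541.3, 57.6, 46.7]
tcp_rot: [179.9, 0.0, 112.4]
ft_force: [0.1, -0.5, -0.3]
finger_gap: 12.8
time: 12.4
tool_pos: [550.5, 75.9, 46.7]
tcp_rot: [179.9, -0.0, 90.3]
ft_force: [-0.2, -0.2, -1.4]
finger_gap: 13.1
1 x [-0.0034, -0.1253, 0.0201, 0.0003, -0.0001, -0.0003] mm/row 6.3 deg/row 0.14
```

View pics/c2.png

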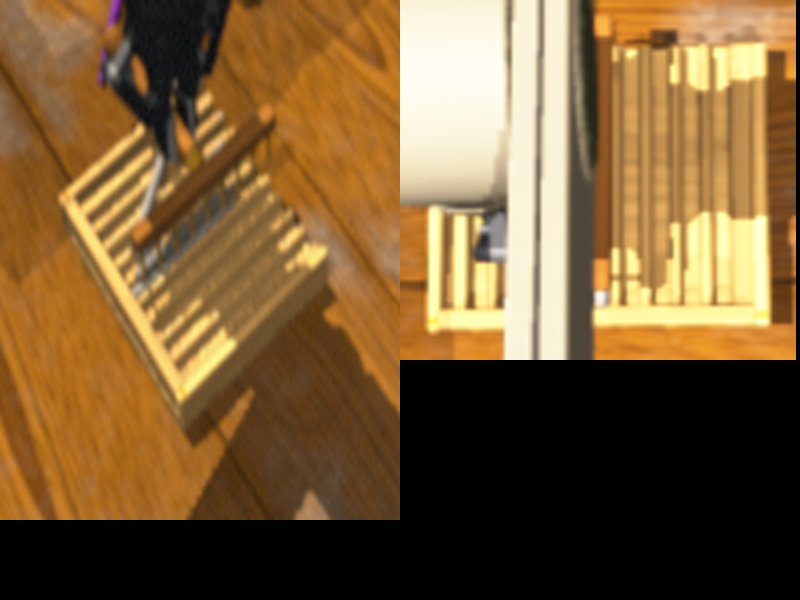

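```bash
python3 -m jog '[[[0.04,-0.015,0.02,0,0,0,0],[0.05,-0.015,0,0,0,0,0],[0.05,-0.015,0,0,0,0,0],[0.05,-0.015,0,0,0,0,0],[0.05,-0.015,0,0,0,0,0],[0.05,-0.015,0,0,0,0,0],[0.05,-0.015,0,0,0,0,0],[0.05,-0.015,0,0,0,0,0],[0.05,-0.015,0,0,0,0,0],[0.05,-0.015,0,0,0,0,0],[0.05,-0.01,0,0,0,0,0],[0.05,-0.01,0,0,0,0,0]]]'
python3 -m jog '[[[0.05,0,0,0,0,0,0],[0.05,0,0,0,0,0,0],[0.05,0,0,0,0,0,0],[0.05,0,0,0,0,0,0],[0.05,0,0,0,0,0,0],[0.05,0,0,0,0,0,0],[0.05,0,0,0,0,0,0],[0.05,0,0,0,0,0,0],[0.05,0,0,0,0,0,0],[0.05,0,0,0,0,0,0],[0.04,0,0,0,0,0,0],[0,0,0,0,0,0,0]]]'
python3 - <<'E'
from h import *
rk(8,60,19,-90,1)
im,d=snap('scene'); im2,d2=snap('top')
a=cv2.resize(im[190:300,220:340],None,fx=3.3,fy=5,interpolation=cv2.INTER_CUBIC);b=cv2.resize(im2[230:330,215:325],None,fx=3.6,fy=3.6,interpolation=cv2.INTER_CUBIC)
c=np.zeros((600,800,3),np.uint8);c[:550,:396]=a;c[:360,400:796]=b;save(c,'c3.png')
E
```

```text
time: 14.0
tool_pos: [541.7, 105.4, 45.7]
tcp_rot: [179.9, -0.0, 90.4]
ft_force: [0.3, -0.4, -1.4]
finger_gap: 12.9
time: 15.5
tool_pos: [541.7, 132.3, 45.8]
tcp_rot: [179.9, -0.0, 90.4]
ft_force: [1.5, -0.7, -0.4]
finger_gap: 12.9
1 x [0.0666, 0.0049, 0.0013, 0.0003, -0.0, 0.0001] mm/row 3.3 deg/row 0.12
```

View pics/c3.png

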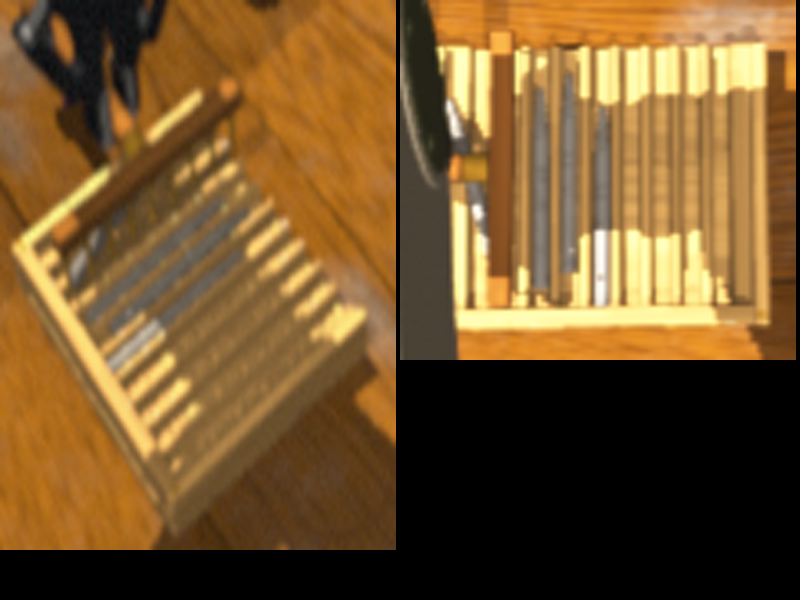

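```bash
python3 - <<'E'
from h import *
X,Y,a=np.load('tray.npy');Rm=np.array([[np.cos(a),-np.sin(a)],[np.sin(a),np.cos(a)]])
c=lambda u,v:((u-400)/3.6+215-.4,v/3.6+230-.4)
w=world('top',[c(450,105),c(487,250)],z=21.5);print((w[:,:2]-[X,Y])@Rm)
w=world('top',[c(541,90),c(541,288),c(569,75),c(569,270),c(602,105),c(602,303)],z=17);print((w[:,:2]-[X,Y])@Rm)
E
```

```text
[[ 46.00645553  89.36119085]
 [-39.71762635  66.22817572]]
[[ 55.00969034  36.22765653]
 [-62.23884433  35.0131448 ]
 [ 63.93769029  19.58466324]
 [-52.03003631  18.72076339]
 [ 45.6020635   -0.24500039]
 [-71.50892604  -0.7483363 ]]
```

```bash
python3 -m jog '[[[-0.04,0,-0.2,0,0,0,0],[0,0,-0.9,0,0,0,0]]]' >/dev/null; python3 - <<'E'
from h import *
rk(0,-190,95,0,10)
E
```

```text
10 x [-0.415, -0.496, -0.045, -0.0001, -0.0, -0.025] mm/row 32.4 deg/row 9.00
```

```bash
python3 -m jog '[[[-0.415,-0.496,-0.045,0,0,-0.025,0],[-0.415,-0.496,-0.045,0,0,-0.025,0],[-0.415,-0.496,-0.045,0,0,-0.025,0],[-0.415,-0.496,-0.045,0,0,-0.025,0],[-0.415,-0.496,-0.045,0,0,-0.025,0],[-0.415,-0.496,-0.045,0,0,-0.025,0],[-0.415,-0.496,-0.045,0,0,-0.025,0],[-0.415,-0.496,-0.045,0,0,-0.025,0],[-0.415,-0.496,-0.045,0,0,-0.025,0],[-0.415,-0.496,-0.045,0,0,-0.025,0],[0,0,0,0,0,0,0]]]'
cat >> h.py <<'E'
def rect(name,png,z=19,s=3.6):
    # rectified tray view: tray x up, tray y left; px = (100-y)*s, (95-x)*s
    im,d=snap('top'); gx,gy=np.meshgrid(np.arange(0,200*s)/s,np.arange(0,165*s)/s)
    ty=100-gx; tx=82-gy
    X,Y,a=np.load('tray.npy')
    W=np.stack([X+tx*np.cos(a)-ty*np.sin(a),Y+tx*np.sin(a)+ty*np.cos(a),np.full_like(tx,z)],-1)
    m=pix('top',W.reshape(-1,3)).reshape(*tx.shape,2).astype(np.float32)
    o=cv2.remap(im,m[...,0],m[...,1],cv2.INTER_CUBIC)
    g=cv2.remap(d,m[...,0],m[...,1],cv2.INTER_NEAREST)
    save(o,png); return o
E
python3 - <<'E'
from h import *
rect('top','r1.png')
E
```

```text
time: 17.23
tool_pos: [495.9, -159.6, 124.3]
tcp_rot: [-180.0, 0.2, -179.7]
ft_force: [-0.1, 0.1, -0.6]
finger_gap: 13.3
```

View pics/r1.png

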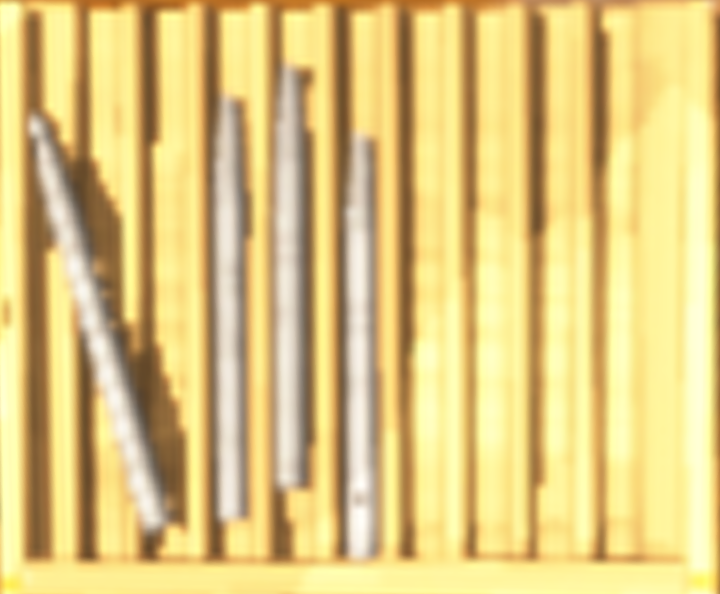

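The rectified view shows three punches in grooves y = 36, 18 and 0. The fourth is askew, with its tip at (37,120) against the left rail and its butt at (155,528). I'll put the rake's leftmost tooth between that punch and the rail, then comb right.

```bash
python3 - <<'E'
from h import *
s=rk(8,14.5,42,0,5); rk(8,14.5,19,0,3,start=s)
E
```

```text
5 x [-0.0189, 0.8187, 0.2202, 0.0, 0.0001, -0.0001] mm/row 42.4 deg/row 0.04
3 x [0.0, 0.0, 0.1533, 0.0, 0.0, 0.0] mm/row 7.7 deg/row 0.00
```

```bash
python3 -m jog '[[[-0.019,0.819,0.22,0,0,0,0],[-0.019,0.819,0.22,0,0,0,0],[-0.019,0.819,0.22,0,0,0,0],[-0.019,0.819,0.22,0,0,0,0],[-0.019,0.819,0.22,0,0,0,0],[0,0,0,0,0,0,0],[0,0,0,0,0,0,0]]]'
python3 - <<'E'
from h import *
rk(8,14.5,19,0,3)
E
```

```text
time: 18.15
tool_pos: [498.0, 47.5, 68.4]
tcp_rot: [-180.0, 0.1, -179.6]
ft_force: [0.1, -0.2, -1.6]
finger_gap: 13.2
3 x [-0.0058, -0.0073, 0.1516, -0.0, 0.0001, 0.0] mm/row 7.6 deg/row 0.04
```

```bash
python3 -m jog '[[[-0.006,-0.007,0.151,0,0,0,0],[-0.006,-0.007,0.151,0,0,0,0],[-0.006,-0.007,0.151,0,0,0,0],[0,0,0,0,0,0,0]]]'
python3 -m jog '[[[0,-0.05,0,0,0,0,0],[0,-0.05,0,0,0,0,0],[0,-0.05,0,0,0,0,0],[0,-0.05,0,0,0,0,0],[0,-0.05,0,0,0,0,0],[0,-0.05,0,0,0,0,0],[0,-0.05,0,0,0,0,0],[0,-0.05,0,0,0,0,0],[0,-0.05,0,0,0,0,0],[0,-0.04,0,0,0,0,0],[0,0,0,0,0,0,0]]]'
python3 - <<'E'
from h import *
im,d=snap('scene')
X,Y,a=np.load('tray.npy')
# scene rectified at z 19
s=3.2;gx,gy=np.meshgrid(np.arange(0,200*s)/s,np.arange(0,165*s)/s);ty=100-gx;tx=82-gy
W=np.stack([X+tx*np.cos(a)-ty*np.sin(a),Y+tx*np.sin(a)+ty*np.cos(a),np.full_like(tx,19)],-1)
m=pix('scene',W.reshape(-1,3)).reshape(*tx.shape,2).astype(np.float32)
save(cv2.remap(im,m[...,0],m[...,1],cv2.INTER_CUBIC),'sr.png')
p,r,_=cur();print(p-[*T2W(8,14.5),0])
E
```

```text
time: 18.65
tool_pos: [498.6, 45.9, 44.4]
tcp_rot: [180.0, -0.0, -179.7]
ft_force: [-0.4, -0.5, -0.7]
finger_gap: 13.0
time: 20.02
tool_pos: [499.5, 21.6, 45.5]
tcp_rot: [180.0, 0.1, -179.6]
ft_force: [-0.1, 0.4, -0.9]
finger_gap: 13.1
[-42.95024313 -25.00880991  45.47795093]
```

View pics/sr.png

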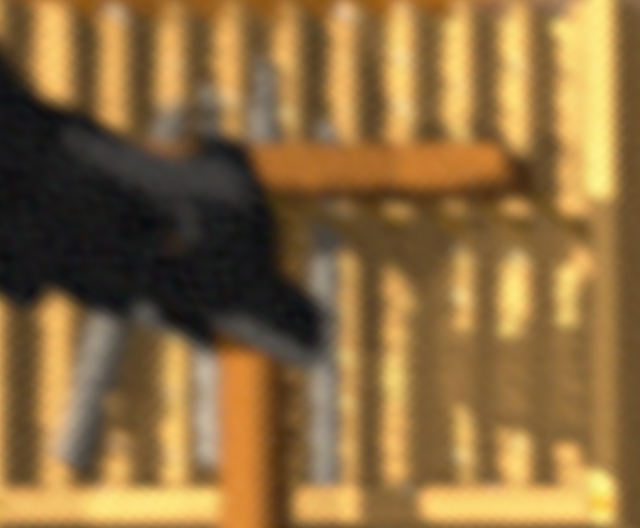

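```bash
cat >> h.py <<'E'
def rods():
    X,Y,a=np.load('tray.npy');Rm=np.array([[np.cos(a),-np.sin(a)],[np.sin(a),np.cos(a)]])
    im,d=snap('scene'); v,u=np.mgrid[150:340,190:370]
    w=world('scene',np.c_[u.ravel(),v.ravel()],d=d[150:340,190:370].ravel()); px=im[150:340,190:370].reshape(-1,3).astype(int)
    q=(w[:,:2]-[X,Y])@Rm; sat=(px.max(1)-px.min(1))/np.maximum(px.max(1),1)
    m=(abs(q[:,1])<91)&(q[:,0]>-74)&(q[:,0]<80)&(sat<.3)&(px.max(1)>50)&(w[:,2]>8)&(w[:,2]<32)
    return q[m],w[m,2]
E
python3 -m jog '[[[0,0.02,-0.2,0,0,0,0],[0,0,-0.25,0,0,0,0],[0,0,0,0,0,0,0]]]'>/dev/null
python3 - <<'E'
from h import *
q,z=rods()
for y in range(-9,92,9):
    m=abs(q[:,1]-y)<4.5
    if m.sum(): print(y,m.sum(),q[m,0].min().round(),q[m,0].max().round(),'z',np.percentile(z[m],[10,50,90]).round(1))
l=q[(z>20)];print(len(l))
if len(l)>10: 
  b=np.polyfit(l[:,0],l[:,1],1);print('line',b,l[:,0].min(),l[:,0].max())
s=rk(-45,11,42,0,4);rk(-45,11,19,0,3,start=s)
E
```

```text
0 74 -66.0 26.0 z [14.6 16.9 19. ]
9 11 -56.0 20.0 z [10.4 13.1 13.6]
18 77 -52.0 63.0 z [15.  16.6 18.7]
27 9 -38.0 37.0 z [12.8 16.  16.8]
63 36 -51.0 -15.0 z [21.3 24.8 26.7]
72 29 -63.0 -27.0 z [22.3 24.7 27.5]
81 1 -12.0 -12.0 z [11.2 11.2 11.2]
67
line [-0.24017723 54.71411618] -63.434791031357626 -15.068597464671628
4 x [0.2714, 0.1009, 0.0016, 0.0, 0.0002, 0.0] mm/row 14.5 deg/row 0.06
3 x [0.0, 0.0, 0.1533, 0.0, 0.0, 0.0] mm/row 7.7 deg/row 0.00
```

```bash
python3 -m jog '[[[0.271,0.101,0,0,0,0,0],[0.271,0.101,0,0,0,0,0],[0.271,0.101,0,0,0,0,0],[0.271,0.101,0,0,0,0,0],[0,0,0.15,0,0,0,0],[0,0,0.15,0,0,0,0],[0,0,0.16,0,0,0,0],[0,0,0,0,0,0,0]]]'
cat > chk.py <<'E'
from h import *
q,z=rods(); p,r,_=cur(); X,Y,a=np.load('tray.npy')
print('tooth y %.1f x %.1f z %.1f'%(p[1]-Y+72-(p[0]+43.5-X)*a-a*43.5,p[0]+43.5-X,p[2]-26.7))
m=(q[:,1]>45)
l=q[m];print(m.sum(),np.percentile(z[m],[10,50,90]).round(1)) 
for x in range(-70,80,10):
    k=abs(l[:,0]-x)<5
    if k.sum():print(x,k.sum(),l[k,1].mean().round(1),z[m][k].mean().round(1))
E
python3 chk.py
```

```text
time: 21.5
tool_pos: [445.3, 42.4, 44.3]
tcp_rot: [180.0, 0.1, -179.6]
ft_force: [0.0, -0.8, -0.3]
finger_gap: 12.8
tooth y 82.3 x -45.9 z 17.8
73 [20.5 24.3 26.5]
-20 10 62.2 25.3
-10 15 58.0 23.8
0 13 55.9 23.5
10 9 52.5 23.5
20 13 50.2 22.9
30 8 47.6 24.7
40 5 46.5 22.1
```

```bash
python3 -m jog '[[[0,-0.05,-0.02,0,0,0,0],[0,-0.05,0,0,0,0,0],[0,-0.05,0,0,0,0,0],[0,-0.05,0,0,0,0,0],[0,-0.05,0,0,0,0,0],[0,-0.03,0,0,0,0,0],[0,0,0,0,0,0,0]]]'|grep ft; python3 chk.py
```

```text
ft_force: [0.3, -0.6, -2.7]
tooth y 68.4 x -45.8 z 19.2
20 [21.  25.1 26.9]
-20 5 50.6 24.3
-10 7 47.9 25.7
0 6 50.1 22.7
10 2 55.3 16.8
```

```bash
python3 -m jog '[[[0,0.02,-0.3,0,0,0,0],[0,0,-0.9,0,0,0,0],[0,0.8,-0.4,0,0,0,0],[0,0.9,0,0,0,0,0],[0,0.9,0,0,0,0,0],[0,0,0,0,0,0,0]]]'|grep pos; python3 chk.py
```

```text
tool_pos: [444.2, 162.4, 127.3]
tooth y 200.8 x -46.8 z 100.3
86 [21.9 24.1 26.7]
-70 3 62.2 25.2
-60 15 61.4 23.1
-50 14 58.0 24.7
-40 13 54.1 23.6
-30 10 52.7 24.1
-20 15 49.3 24.3
-10 10 47.3 24.7
0 6 46.6 25.1
```

```bash
python3 - <<'E'
from h import *
s=rk(8,78,60,-90,10);rk(8,78,19,-90,4,start=s)
E
```

```text
10 x [-0.176, 0.1268, 0.0808, 0.0, 0.0, 0.0251] mm/row 11.6 deg/row 9.02
4 x [0.0, 0.0, 0.205, 0.0, 0.0, 0.0] mm/row 10.2 deg/row 0.00
```

```bash
python3 -m jog '[[[-0.176,0.127,0.081,0,0,0.0251,0],[-0.176,0.127,0.081,0,0,0.0251,0],[-0.176,0.127,0.081,0,0,0.0251,0],[-0.176,0.127,0.081,0,0,0.0251,0],[-0.176,0.127,0.081,0,0,0.0251,0],[-0.176,0.127,0.081,0,0,0.0251,0],[-0.176,0.127,0.081,0,0,0.0251,0],[-0.176,0.127,0.081,0,0,0.0251,0],[-0.176,0.127,0.081,0,0,0.0251,0],[-0.176,0.127,0.081,0,0,0.0251,0],[0,0,0,0,0,0,0],[0,0,0,0,0,0,0]]]'
python3 - <<'E'
from h import *
rk(8,78,19,-90,4)
E
sed -i 's/m=(q\[:,1\]>45)/m=(z>20)|(q[:,1]>45)/' chk.py; python3 chk.py
```

```text
time: 24.78
tool_pos: [541.7, 151.6, 86.0]
tcp_rot: [179.9, -0.0, 90.2]
ft_force: [0.7, 0.6, -1.1]
finger_gap: 13.4
4 x [0.0104, 0.0001, 0.2014, 0.0001, -0.0, -0.0001] mm/row 10.1 deg/row 0.06
tooth y 191.1 x 50.6 z 59.3
145 [20.6 24.  26.7]
-70 4 64.0 23.9
-60 17 60.8 24.6
-50 17 57.2 24.9
-40 14 53.0 23.4
-30 12 48.7 23.4
-20 12 44.8 23.4
-10 12 46.2 24.3
0 14 43.1 24.7
10 14 40.4 22.7
20 13 37.3 23.8
30 7 34.6 22.6
40 7 32.3 23.2
50 2 32.0 21.5
```

```bash
python3 -m jog '[[[0.01,0,0.2,0,0,0,0],[0.01,0,0.2,0,0,0,0],[0.01,0,0.2,0,0,0,0],[0.01,0,0.2,0,0,0,0],[0,0,0,0,0,0,0]]]'|grep -E 'pos|ft'
python3 -m jog '[[[-0.04,0,0,0,0,0,0],[-0.04,0,0,0,0,0,0],[-0.04,0,0,0,0,0,0],[-0.04,0,0,0,0,0,0],[-0.04,0,0,0,0,0,0],[-0.04,0,0,0,0,0,0],[-0.04,0,0,0,0,0,0],[-0.04,0,0,0,0,0,0],[-0.04,0,0,0,0,0,0],[-0.04,0,0,0,0,0,0],[0,0,0,0,0,0,0]]]' |grep -E 'pos|ft'; python3 chk.py
```

```text
tool_pos: [540.7, 153.8, 44.1]
ft_force: [-0.2, 0.6, -0.3]
tool_pos: [541.9, 133.8, 45.6]
ft_force: [-0.3, 0.2, -1.8]
tooth y 173.2 x 50.8 z 18.9
149 [21.6 24.6 27.2]
-70 6 49.3 24.7
-60 13 48.9 24.5
-50 16 45.6 24.9
-40 13 43.3 25.4
-30 15 41.4 23.4
-20 17 40.0 24.9
-10 13 34.2 25.2
0 13 35.5 25.0
10 12 34.7 23.9
20 14 30.0 24.1
30 9 31.6 23.3
40 7 30.7 23.2
50 1 31.7 23.5
```

```bash
python3 -m jog '[[[-0.05,0,0,0,0,0,0],[-0.05,0,0,0,0,0,0],[-0.05,0,0,0,0,0,0],[-0.05,0,0,0,0,0,0],[-0.05,0,0,0,0,0,0],[-0.05,0,0,0,0,0,0],[-0.05,0,0,0,0,0,0],[-0.05,0,0,0,0,0,0],[-0.05,0,0,0,0,0,0],[-0.05,0,0,0,0,0,0],[0,0,0,0,0,0,0]]]' |grep -E 'pos|ft'; python3 chk.py
```

```text
tool_pos: [541.8, 108.8, 45.6]
ft_force: [-0.2, 0.7, -1.8]
tooth y 148.1 x 50.8 z 18.9
169 [20.9 24.5 27. ]
-70 7 23.1 25.3
-60 18 22.9 25.1
-50 17 21.3 23.7
-40 16 22.0 24.3
-30 19 18.6 24.2
-20 16 19.3 24.4
-10 16 18.3 24.3
0 18 15.4 24.0
10 16 16.6 24.7
20 13 14.3 23.7
30 8 14.6 24.4
40 5 14.7 23.2
```

```bash
python3 -m jog '[[[-0.05,0,0,0,0,0,0],[-0.05,0,0,0,0,0,0],[-0.05,0,0,0,0,0,0],[-0.05,0,0,0,0,0,0],[-0.05,0,0,0,0,0,0],[-0.05,0,0,0,0,0,0],[-0.05,0,0,0,0,0,0],[-0.05,0,0,0,0,0,0],[-0.05,0,0,0,0,0,0],[-0.05,0,0,0,0,0,0],[-0.05,0,0,0,0,0,0],[0,0,0,0,0,0,0]]]' |grep -E 'pos|ft'; python3 chk.py
```

```text
tool_pos: [541.8, 81.1, 45.5]
ft_force: [-0.9, 0.1, -0.8]
tooth y 120.6 x 50.8 z 18.9
133 [21.9 24.4 26.5]
-70 7 -5.5 24.8
-60 11 -5.0 24.4
-50 14 -5.4 24.1
-40 11 -5.7 24.9
-30 14 -5.1 24.3
-20 14 -5.3 24.4
-10 13 -6.1 24.9
0 12 -4.9 24.1
10 13 -4.7 24.0
20 12 -3.7 24.0
30 8 -1.7 23.1
40 4 -2.7 22.2
```

Aligned now, beside groove 0. I'll keep going so it drops into groove −18.

```bash
python3 -m jog '[[[-0.04,0,0,0,0,0,0],[-0.04,0,0,0,0,0,0],[-0.04,0,0,0,0,0,0],[-0.04,0,0,0,0,0,0],[-0.04,0,0,0,0,0,0],[-0.04,0,0,0,0,0,0],[0,0,0,0,0,0,0]]]' |grep -E 'pos|ft'; sed -i 's/m=(z>20)|(q\[:,1\]>45)/m=(z>20)|(q[:,1]<-7)/' chk.py; python3 chk.py
```

```text
tool_pos: [541.8, 69.3, 45.6]
ft_force: [0.3, 0.3, -1.2]
tooth y 108.6 x 50.8 z 18.9
105 [14.9 17.  19.4]
-70 1 -20.0 20.1
-60 16 -13.2 18.2
-50 13 -18.0 16.9
-40 9 -17.9 18.5
-30 10 -18.5 17.4
-20 12 -17.7 17.8
-10 7 -18.5 17.4
0 10 -18.3 17.1
10 9 -17.7 16.4
20 8 -18.3 16.8
30 6 -17.3 15.2
40 4 -17.3 14.9
```

```bash
python3 -m jog '[[[0.02,0,-0.2,0,0,0,0],[0,0,-0.7,0,0,0,0]]]'>/dev/null; python3 - <<'E'
from h import *
rk(74,0,45,0,10)
E
```

```text
10 x [-0.101, -0.0127, 0.0351, -0.0, -0.0, -0.0251] mm/row 5.4 deg/row 9.03
```

```bash
python3 -m jog '[[[-0.101,-0.013,0.035,0,0,-0.0251,0],[-0.101,-0.013,0.035,0,0,-0.0251,0],[-0.101,-0.013,0.035,0,0,-0.0251,0],[-0.101,-0.013,0.035,0,0,-0.0251,0],[-0.101,-0.013,0.035,0,0,-0.0251,0],[-0.101,-0.013,0.035,0,0,-0.0251,0],[-0.101,-0.013,0.035,0,0,-0.0251,0],[-0.101,-0.013,0.035,0,0,-0.0251,0],[-0.101,-0.013,0.035,0,0,-0.0251,0],[-0.101,-0.013,0.035,0,0,-0.0251,0],[0,0,0,0,0,0,0],[0,0,0,0,0,0,0]]]' 
python3 - <<'E'
from h import *
rk(74,0,24,0,1); rk(74,0,10,0,1)
# check rake in hand & tray relation from top depth
p,r,_=cur(); rkm=r.as_matrix()@np.diag([-1,1,-1.]);tip=p-rkm@[-43.5,0,26.7]
im,d=snap('top');v,u=np.mgrid[190:300,200:340]; w=world('top',np.c_[u.ravel(),v.ravel()],d=d[190:300,200:340].ravel())
q=(w-tip)@rkm; h=q[(abs(q[:,2]-44)<8)&(abs(q[:,0])<14)]; print(len(h),h.min(0),h.max(0))
for y in range(-75,80,15):
  t=h[abs(h[:,1]-y)<6]
  if len(t)>5: print(y,t[:,0].min().round(1),t[:,0].max().round(1),np.median(t[:,2]).round(1))
E
```

```text
time: 32.52
tool_pos: [567.0, 32.3, 73.5]
tcp_rot: [180.0, 0.1, -179.8]
ft_force: [0.6, 0.0, -0.7]
finger_gap: 13.2
1 x [0.0406, 0.0007, 0.4567, 0.0, 0.0003, -0.0005] mm/row 22.9 deg/row 0.22
1 x [0.0412, 0.0006, 0.7367, 0.0, 0.0003, -0.0005] mm/row 36.9 deg/row 0.22
41 [ -6.74079247 -77.97713483  38.3150522 ] [  5.8265134  -67.80569253  45.59569097]
-75 -6.5 5.8 42.3
```

```bash
python3 -m jog '[[[0.04,0,0.2,0,0.0003,-0.0005,0],[0,0,0.26,0,0,0,0],[0,0,0,0,0,0,0]]]'|grep -E 'pos|ft'; python3 -m jog '[[[0,0,0.1,0,0,0,0],[0,0,0.1,0,0,0,0],[0,0,0.06,0,0,0,0],[0,0,0,0,0,0,0]]]'|grep -E 'pos|ft|rot'
python3 - <<'E'
from h import *
rk(74,0,10,0,1);rk(43.5,0,10,0,1)
E
```

```text
tool_pos: [563.2, 32.2, 47.8]
ft_force: [-0.4, -0.1, 0.4]
tool_pos: [564.8, 32.1, 36.8]
tcp_rot: [180.0, -0.0, -179.4]
ft_force: [0.2, 0.3, -1.3]
1 x [-0.0048, 0.0034, 0.0019, 0.0, -0.0001, 0.0005] mm/row 0.3 deg/row 0.19
1 x [0.6052, 0.0055, 0.0022, 0.0, -0.0001, 0.0005] mm/row 30.3 deg/row 0.19
```

```bash
python3 -m jog '[[[0.05,0,0,0,0,0,0],[0.05,0,0,0,0,0,0],[0.05,0,0,0,0,0,0],[0.05,0,0,0,0,0,0],[0.05,0,0,0,0,0,0],[0.05,0,0,0,0,0,0],[0.05,0,0,0,0,0,0],[0.05,0,0,0,0,0,0],[0.05,0,0,0,0,0,0],[0.04,0,0,0,0,0,0],[0.03,0,0,0,0,0,0],[0,0,0,0,0,0,0]]]'|grep -E 'pos|ft|rot'; sed -n 1p chk.py >/dev/null; cat > chk2.py <<'E'
from h import *
p,r,s=cur();X,Y,a=np.load('tray.npy');print('tip x',p[0]+43.5-X,'F',s['ft_force'].round(1))
q,z=rods()
for y in(54,36,18,0,-18):
    m=(abs(q[:,1]-y)<4)
    if m.sum(): print(y,m.sum(),np.sort(q[m,0])[:2].round(1),np.sort(q[m,0])[-2:].round(1),np.median(z[m]).round(1))
E
python3 chk2.py
```

```text
tool_pos: [538.9, 31.8, 37.1]
tcp_rot: [180.0, -0.0, -179.4]
ft_force: [-0.6, -1.0, -1.0]
tip x 47.81664162585969 F [-0.6 -1.  -1. ]
36 1 [-4.6] [-4.6] 18.2
0 86 [-68.2 -66.4] [38.5 40.8] 17.1
-18 92 [-65.5 -65.5] [39.6 42.4] 16.4
```

```bash
for i in 1 2 3; do python3 -m jog '[[[0.02,0,0,0,0,0,0],[0.01,0,0,0,0,0,0],[0,0,0,0,0,0,0]]]'|grep -E 'pos|ft|rot'; done; python3 chk2.py
```

```text
tool_pos: [537.6, 31.9, 37.2]
tcp_rot: [180.0, 0.0, -179.4]
ft_force: [0.9, -1.2, -0.9]
tool_pos: [536.5, 31.8, 37.4]
tcp_rot: [180.0, 0.1, -179.4]
ft_force: [3.2, -1.0, -1.6]
tool_pos: [535.3, 31.8, 37.6]
tcp_rot: [180.0, 0.1, -179.4]
ft_force: [5.3, -0.7, -0.7]
tip x 44.279584723493144 F [ 5.3 -0.7 -0.7]
36 1 [-10.2] [-10.2] 18.4
0 90 [-67.4 -66.4] [36.9 38.5] 16.5
-18 92 [-65.6 -64.8] [39.2 40.2] 16.5
```

```bash
python3 -m jog '[[[0.03,0,0,0,0,0,0],[0.02,0,0,0,0,0,0],[0,0,0,0,0,0,0],[0,0,0,0,0,0,0]]]'|grep -E 'pos|ft|rot'; python3 -m jog '[[[-0.08,0,0,0,0,0,0],[-0.08,0,0,0,0,0,0],[0,0,-0.3,0,0,0,0],[0,0,-0.9,0,0,0,0],[0,0,-0.3,0,0,0,0]]]'|grep -E 'pos|ft'
python3 - <<'E'
from h import *
p,Rt=rakeTCP([535,-190,60],0.37);plan(p,Rt,6)
E
```

```text
tool_pos: [531.9, 31.6, 37.2]
tcp_rot: [-180.0, -0.0, -179.4]
ft_force: [1.4, -1.8, 0.0]
tool_pos: [542.2, 32.0, 116.2]
ft_force: [0.8, -0.2, -1.5]
6 x [0.1757, -0.7396, 0.0978, 0.0, 0.0001, 0.0001] mm/row 38.3 deg/row 0.06
```

```bash
python3 -m jog '[[[0.176,-0.74,0.05,0,0,0,0],[0.176,-0.74,0.05,0,0,0,0],[0.176,-0.74,0.05,0,0,0,0],[0.176,-0.74,0.05,0,0,0,0],[0.176,-0.74,0.05,0,0,0,0],[0.176,-0.74,0.05,0,0,0,0],[0,0,0,0,0,0,0]]]'|grep -E 'time|pos|ft'
python3 - <<'E'
from h import *
o=rect('top','r2.png',z=15)
X,Y,a=np.load('tray.npy')
hsv=cv2.cvtColor(o,cv2.COLOR_RGB2HSV)
for y in(54,36,18,0,-18,-36):
    c=int((100-y)*3.6); s=np.median(hsv[:,c-6:c+7,1],1); k=np.where((s<70))[0]
    r=np.where(s<70)[0]; print(y,len(r), (82-r.min()/3.6).round(1) if len(r) else '', (82-r.max()/3.6).round(1) if len(r) else '')
E
```

```text
time: 38.17
tool_pos: [488.6, -192.6, 97.0]
ft_force: [-0.5, 1.0, 0.3]
54 0  
36 412 50.3 -63.8
18 406 39.8 -72.7
0 402 38.4 -73.0
-18 400 38.1 -72.7
-36 41 -29.1 -40.2
```

View pics/r2.png

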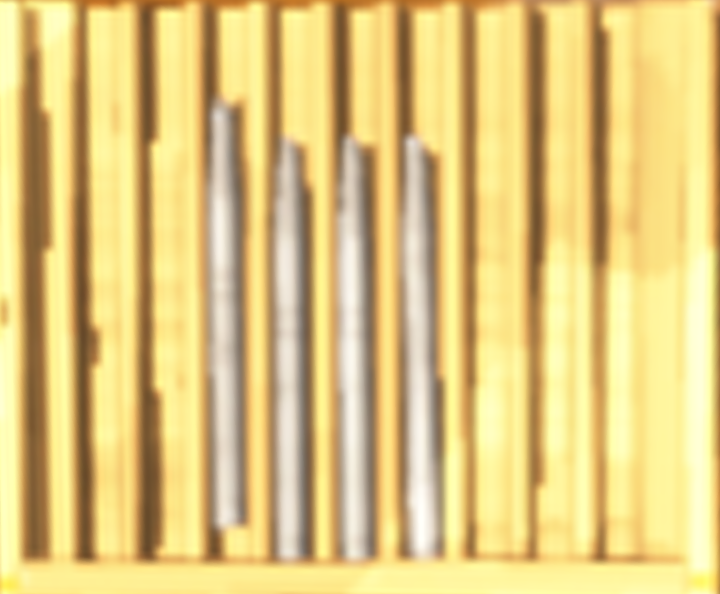

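Three butts are at the stop at row ≈ 557. The punch in groove 36 was missed: its butt is at (230,525) and its tip at (222,100), leaning left, so the tooth slid past it. I'll measure the tip line and redo it.

```bash
python3 - <<'E'
from h import *
for z in(12.6,):
  o=rect('top','r3.png',z=z,s=4.0)
  hsv=cv2.cvtColor(o,cv2.COLOR_RGB2HSV).astype(float)
  for y in(36,18,0,-18):
    c=int((100-y)*4);out=[]
    for x in(54,50,46,42,38,34,25,10,-10,-30,-50,-60,-70):
        r=int((82-x)*4); seg=np.clip(90-hsv[r-3:r+4,c-32:c+33,1].mean(0),0,None)
        out.append((x,round(float(100-(np.average(np.arange(c-32,c+33),weights=seg))/4),1) if seg.sum()>60 else None))
    print(y,out)
E
```

```text
36 [(54, 39.6), (50, 39.1), (46, 38.8), (42, 38.7), (38, 38.5), (34, 38.5), (25, 38.4), (10, 38.3), (-10, 37.9), (-30, 37.4), (-50, 37.2), (-60, 37.0), (-70, None)]
18 [(54, None), (50, None), (46, None), (42, 20.6), (38, 20.2), (34, 20.5), (25, 20.2), (10, 20.0), (-10, 19.7), (-30, 19.6), (-50, 19.5), (-60, 19.4), (-70, 19.4)]
0 [(54, None), (50, None), (46, None), (42, 3.2), (38, 2.5), (34, 2.5), (25, 2.3), (10, 2.4), (-10, 2.2), (-30, 1.8), (-50, 1.6), (-60, 1.5), (-70, 1.1)]
-18 [(54, None), (50, None), (46, None), (42, -14.4), (38, -15.1), (34, -15.2), (25, -15.5), (10, -15.5), (-10, -16.2), (-30, -16.7), (-50, -17.3), (-60, -17.6), (-70, -17.4)]
```

```bash
python3 - <<'E'
from h import *
s=rk(70,2.5,60,0.5,7); s=rk(70,2.5,10,.5,4,start=s); rk(48,2.2,10,.5,8,start=s)
E
```

```text
7 x [-0.2125, 0.6402, 0.0298, 0.0, -0.0, -0.0001] mm/row 33.8 deg/row 0.05
4 x [0.0, 0.0, 0.25, 0.0, 0.0, 0.0] mm/row 12.5 deg/row 0.00
8 x [0.055, -0.0003, 0.0, 0.0, 0.0, 0.0] mm/row 2.8 deg/row 0.00
```

```bash
python3 -m jog '[[[-0.2125,0.64,0.03,0,0,0,0],[-0.2125,0.64,0.03,0,0,0,0],[-0.2125,0.64,0.03,0,0,0,0],[-0.2125,0.64,0.03,0,0,0,0],[-0.2125,0.64,0.03,0,0,0,0],[-0.2125,0.64,0.03,0,0,0,0],[-0.2125,0.64,0.03,0,0,0,0],[0,0,0,0,0,0,0],[0,0,0,0,0,0,0]]]'|grep -E 'pos|rot'; python3 - <<'E'
from h import *
rk(70,2.5,10,.5,4)
E
```

```text
tool_pos: [561.2, 34.9, 86.5]
tcp_rot: [180.0, -0.0, -179.3]
4 x [0.001, -0.0023, 0.2492, 0.0, -0.0, -0.0001] mm/row 12.5 deg/row 0.05
```

```bash
python3 -m jog '[[[0,-0.002,0.25,0,0,0,0],[0,-0.002,0.25,0,0,0,0],[0,0,0.25,0,0,0,0],[0,0,0.15,0,0,0,0],[0,0,0.1,0,0,0,0],[0,0,0,0,0,0,0]]]'|grep -E 'pos|ft'; python3 -m jog '[[[0.05,0,0,0,0,0,0],[0.05,0,0,0,0,0,0],[0.05,0,0,0,0,0,0],[0.05,0,0,0,0,0,0],[0.05,0,0,0,0,0,0],[0.05,0,0,0,0,0,0],[0.05,0,0,0,0,0,0],[0.05,0,0,0,0,0,0],[0,0,0,0,0,0,0]]]'|grep -E 'pos|ft'
cat > lat.py <<'E'
from h import *
o=rect('top','r4.png',z=12.6,s=4.0)
hsv=cv2.cvtColor(o,cv2.COLOR_RGB2HSV)
for y in(36,18,0,-18):
    c=int((100-y-1)*4); s=np.median(hsv[:,c-8:c+9,1],1); k=np.where(s<75)[0]; k=k[k>470]
    print(y,len(k),(82-k.max()/4).round(1) if len(k) else None)
E
python3 lat.py; python3 chk2.py
```

```text
tool_pos: [561.4, 33.9, 36.3]
ft_force: [-0.1, -0.1, -1.9]
tool_pos: [541.4, 33.7, 36.6]
ft_force: [0.1, 0.7, -1.0]
36 157 -82.8
18 160 -79.2
0 0 None
-18 146 -72.0
tip x 50.468878748432985 F [ 0.8 -0.3 -1.7]
0 103 [-67.6 -66.8] [38.  41.2] 16.5
-18 95 [-66.4 -65.1] [37.  40.6] 16.7
```

```bash
python3 -m jog '[[[0.04,0,0,0,0,0,0],[0.03,0,0,0,0,0,0],[0,0,0,0,0,0,0]]]'|grep -E 'pos|ft'; for i in 1 2 3; do python3 -m jog '[[[0.02,0,0,0,0,0,0],[0.01,0,0,0,0,0,0],[0,0,0,0,0,0,0]]]'|grep -E 'pos|ft'; done
```

```text
tool_pos: [537.9, 33.7, 36.6]
ft_force: [-0.5, -0.0, -1.1]
tool_pos: [536.9, 33.7, 36.8]
ft_force: [1.3, 0.4, -1.8]
tool_pos: [535.9, 33.6, 37.1]
ft_force: [5.7, -0.3, -1.4]
tool_pos: [535.0, 33.4, 37.5]
ft_force: [6.4, -0.6, -1.2]
```

```bash
python3 -m jog '[[[-0.08,0,0,0,0,0,0],[-0.08,0,0,0,0,0,0],[0,0,-0.3,0,0,0,0],[0,0,-0.9,0,0,0,0],[0.2,-0.7,-0.1,0,0,0,0],[0.2,-0.8,0,0,0,0,0],[0.2,-0.8,0,0,0,0,0],[0.2,-0.8,0,0,0,0,0],[0.2,-0.8,0.2,0,0,0,0],[0,-0.6,0.2,0,0,0,0],[0,0,0,0,0,0,0]]]'|grep -E 'time|pos|ft'
cat > lat.py <<'E'
from h import *
o=rect('top','r4.png',z=12.6,s=4.0)
hsv=cv2.cvtColor(o,cv2.COLOR_RGB2HSV).astype(float)
for y in(36,18,0,-18):
    c=int((100-y-1.3)*4); s=np.median(hsv[:,c-8:c+9,1],1); k=np.where(s<75)[0]
    cc=int((100-y)*4); out=[]
    for x in(42,38,25,0,-25,-50,-65):
        r=int((82-x)*4); seg=np.clip(90-hsv[r-3:r+4,cc-32:cc+33,1].mean(0),0,None)
        out.append((x,round(float(100-(np.average(np.arange(cc-32,cc+33),weights=seg))/4),1) if seg.sum()>60 else None))
    print(y,len(k),(82-k.max()/4).round(1),(82-k.min()/4).round(1),out)
E
python3 lat.py
```

```text
time: 44.25
tool_pos: [493.1, -193.5, 81.7]
ft_force: [0.6, -0.4, -1.3]
36 463 -73.0 42.5 [(42, 38.8), (38, 38.3), (25, 38.2), (0, 37.9), (-25, 37.6), (-50, 37.1), (-65, 37.1)]
18 466 -73.2 43.0 [(42, 20.5), (38, 20.1), (25, 20.2), (0, 19.8), (-25, 19.5), (-50, 19.5), (-65, 19.4)]
0 464 -73.2 42.5 [(42, 3.1), (38, 2.5), (25, 2.3), (0, 2.3), (-25, 2.0), (-50, 1.6), (-65, 1.4)]
-18 466 -73.0 43.2 [(42, -14.5), (38, -15.1), (25, -15.5), (0, -16.1), (-25, -16.8), (-50, -17.3), (-65, -17.7)]
```

```bash
python3 - <<'E'
from h import *
p,Rt=rakeTCP([538,-194,12],0.4,9.4);plan(p,Rt,4)
p2,_=rakeTCP([538,-194,0.5],0.4,9.4);plan(p2,Rt,4,start=(p,Rt));print(p2)
E
```

```text
4 x [0.0292, -0.0102, 0.2526, 0.0, -0.0065, 0.0] mm/row 12.7 deg/row 2.36
4 x [0.0094, 0.0, 0.0567, 0.0, 0.0, 0.0] mm/row 2.9 deg/row 0.00
[ 490.72445988 -194.33005089   19.73679736]
```

```bash
python3 -m jog '[[[0.029,-0.01,0.2526,0,-0.0065,0,0],[0.029,-0.01,0.2526,0,-0.0065,0,0],[0.029,-0.01,0.2526,0,-0.0065,0,0],[0.029,-0.01,0.2526,0,-0.0065,0,0],[0,0,0,0,0,0,0],[0.009,0,0.057,0,0,0,0],[0.009,0,0.057,0,0,0,0],[0.009,0,0.04,0,0,0,0],[0,0,0,0,0,0,0]]]'; python3 - <<'E'
from h import *
p2,Rt=rakeTCP([538,-194,0.5],0.4,9.4);plan(p2,Rt,1)
E
```

```text
time: 45.42
tool_pos: [491.0, -193.7, 22.9]
tcp_rot: [180.0, 9.3, -179.4]
ft_force: [-0.3, -0.6, -0.7]
finger_gap: 13.0
1 x [0.0158, -0.013, 0.0608, 0.0002, -0.0002, 0.0004] mm/row 3.2 deg/row 0.18
```

```bash
python3 -m jog '[[[0.01,0,0.03,0,0,0,0],[0.005,0,0.025,0,0,0,0],[0,0,0.02,0,0,0,0],[0,0,0,0,0,0,0]]]'; python3 -m jog '[[[0,0,0,0,0,0,0.22],[0,0,0,0,0,0,0.24],[0,0,0,0,0,0,0.3],[0,0,0,0,0,0,0.5],[0,0,0,0,0,0,0.8],[0,0,0,0,0,0,1],[0,0,0,0,0,0,1],[0,0,0,0,0,0,1]]]' 20
python3 -m jog '[[[0,0,-0.3,0,0,0,1],[0,0,-0.6,0,0,0,1],[0,0,-0.9,0,0,0,1],[0,0,-0.9,0,0,0,1],[0,0,-0.5,0,0,0,1],[0,0,0,0,0,0,1]]]'
```

```text
time: 45.92
tool_pos: [491.1, -193.9, 19.4]
tcp_rot: [180.0, 9.4, -179.4]
ft_force: [-0.6, 0.2, 1.2]
finger_gap: 13.1
time: 46.92
tool_pos: [490.9, -193.8, 19.2]
tcp_rot: [180.0, 9.4, -179.4]
ft_force: [0.8, -1.1, 0.3]
finger_gap: 85.2
time: 47.68
tool_pos: [466.3, -195.2, 181.0]
tcp_rot: [-179.8, 9.7, -179.4]
ft_force: [0.8, -0.6, -1.1]
finger_gap: 85.2
```

```bash
python3 lat.py; python3 chk2.py; python3 - <<'E'
from h import *
im0=cv2.imread('pics/top0.png')[:,:,::-1].astype(int); im,d=load('top')
dd=abs(im.astype(int)-im0).max(2)
for n,(a,b,c,e) in dict(loupe=(180,212,180,210),brush=(185,228,370,460),purple=(235,280,147,192),tongs=(112,170,262,305)).items(): print(n,(dd[a:b,c:e]>50).mean().round(3))
v,u=np.mgrid[230:370,340:470]; w=world('top',np.c_[u.ravel(),v.ravel()],d=d[230:370,340:470].ravel())
h=w[(w[:,2]>34)&(w[:,2]<52)&(w[:,0]>518)&(w[:,0]<550)];print('head',h.min(0).round(1),h.max(0).round(1),np.median(h[:,2]))
q=w[(w[:,2]>10)&(w[:,2]<40)&(w[:,0]<430)&(w[:,0]>370)&(w[:,1]<-150)];print('butt',len(q),q.min(0).round(1) if len(q) else '',q.max(0).round(1) if len(q) else '')
E
```

```text
36 463 -73.0 42.5 [(42, 38.8), (38, 38.3), (25, 38.2), (0, 38.0), (-25, 37.7), (-50, 37.2), (-65, 37.1)]
18 466 -73.2 43.0 [(42, 20.5), (38, 20.1), (25, 20.2), (0, 19.8), (-25, 19.5), (-50, 19.5), (-65, 19.4)]
0 464 -73.2 42.5 [(42, 3.1), (38, 2.5), (25, 2.3), (0, 2.3), (-25, 1.9), (-50, 1.6), (-65, 1.4)]
-18 466 -73.0 43.2 [(42, -14.5), (38, -15.1), (25, -15.6), (0, -16.1), (-25, -16.8), (-50, -16.9), (-65, -17.8)]
tip x -25.587126439509746 F [-0.4 -1.2 -1.4]
36 73 [-67.3 -67.2] [16.6 17.7] 17.5
18 71 [-65.9 -65.7] [11.6 12.9] 16.7
0 67 [-66.7 -66.6] [4.4 8. ] 17.1
-18 69 [-66.9 -65.9] [10.5 11.3] 17.2
loupe 0.0
brush 0.0
purple 0.0
tongs 0.0
head [ 519.1 -272.4   34.4] [ 540.4 -115.1   48.1] 42.40685288279235
butt 222 [ 375.4 -207.5   11.7] [ 425.6 -183.1   27.9]
```

```bash
python3 -c "
from bench import job,telemetry
print(job.hand_in(),telemetry.sense()['time'])"
```

```text
the job is handed in; nothing more can be done
the job is handed in; nothing more can be done
```

I handed the job in at about 48 s of the 72 s allowed. All four punches lie in grooves of their own (y = 36, 18, 0 and −18 mm) with their butts at the stop bar. The rake is back on the bench to the right of the tray, teeth down.

**What I did:** I combed the punches over the ridges using the row of rake teeth as a wall. Three dropped into grooves straight away. The fourth jammed with its tip against the left rail, so I worked it loose and combed it back to the right until it fell in. The first draw moved three punches home, but a tooth slid past the tip of the one in groove 36. I shifted the rake about 2.5 mm sideways and drew again until the rake pressed with about 6 N.

**Last checks:**
- **Punches:** all four butts read within 0.2 mm of each other at x ≈ −73 mm, and the tips within 0.7 mm. Their tops are about 17 mm above the bench, level with the crests.
- **Rake:** the head and butt heights match how it lay at the start.
- **Bystanders:** the loupe, brush and purple punch show no change in the top picture.

**What disagreed:**
- **Stop bar:** the butts read −73 mm, while the stop face is nominally at −75 mm. That is within the 2 mm camera calibration, so the flush fit rests on the equal readings and the contact force.
- **Tray pose:** the punches read up to about 3.5 mm left of the nominal groove lines. I think my tray pose estimate is slightly off.
- **Picture limit:** my 12 viewed pictures were used up before the final draw, so the last checks are numeric only.

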